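# Knock a stuck cell out of its tester nest

### The job

An AA cell is stuck down in the blue tester nest. Pick up the nest, feel for the stand's steel knockout post with the hole in its underside, and press the nest down over the post until it sits flat on the stand and the cell has been driven up; never lean harder than 45 N on the post or the stand. Leave the nest sitting there, lift out the cell, set it gently upright in the clear dish, and leave the other tools and parts where they are.

Things in the scene. Friction and masses are not known exactly. Their poses are not given: they have to be found in the camera images.
- nest: loose upright block 46 x 46 mm, 68 mm tall, blue with an 8 mm aluminium floor plate at the bottom, about 0.4 kg. Origin: centre of its underside, z up. A 16 mm round cavity, open at the top, runs down to the floor plate; at its bottom lies a 3 mm captive steel ejector disc, and the cell on that. Grip it across two opposite flat sides, near the top
- nest_hole (a point): mouth of the 11 mm round knockout hole, in the middle of the nest's underside; it goes through the 8 mm floor plate on the cavity's axis, up to the ejector disc. The disc slides up stiffly (about 9 N all the way) and stays where it is left; two small spring catches over the cell's top edge give way in the first 3 mm, so starting takes 11 to 15 N. Full stroke: 25 mm
- cell: orange and black AA cell, 14 mm diameter, 50 mm long, 23 g, stuck upright in the nest, under its spring catches. Origin: centre of its lower end, z along it. It starts on the ejector disc, its top 7 mm below the nest's rim. With the nest fully down on the stand its top is 18 mm above the rim, its lower end 36 mm above the nest's underside; the catches drag on it a little, so draw it up slowly
- stand: fixed knockout stand: base 60 mm (x) by 80 mm (y), column, and on it a flat head plate of the same outline, 12 mm thick, with a slot along its y axis through the middle. Origin: centre of the base's underside, on the bench, z up. The head is clamped at a height that is not measured: its top lies 30 to 44 mm above the bench. Nothing on it yields
- stand_slot (a point): point on the stand's axis 30 mm above the bench, the lowest place of the head's top. A fixed upright round steel post, 8 mm diameter with a 1.5 mm chamfered tip, rises 33 mm above the head's top, so its tip is 63 to 77 mm above the bench. It stands on the slot's centre line, but where is not measured: -11 to +11 mm from this point along the stand's y axis
- dish: loose clear round dish, 69 mm wide, rim 16 mm high, inner floor 2 mm above its underside, about 50 mm clear inside. Origin: centre of its underside, z up
- driver_blue: blue-handled screwdriver, 171 mm long, a bystander lying near the back; leave it alone. Origin: centre of its underside
- driver_red: red-handled screwdriver, 173 mm long, a bystander lying near the back; leave it alone. Origin: centre of its underside
- tape_black: roll of black tape, 55 mm across, a bystander lying near the back; leave it alone. Origin: centre of its underside
Mind the look-alikes: they are no part of the job. Of the things that look like the stand, the larger one is meant.

How it is judged:
On the way, in this order (a step that is already met when the one before it is completed fails the run):
1. the nest sits flat on the stand over the post, and the cell has been driven up at least 22.5 mm (contact force between nest and stand above 0.5 N and z of nest in the frame of stand between 0.026 and 0.048 m and horizontal distance between nest and stand below 0.016 m and angle between nest's own z axis and vertical below 0.06 rad and z of cell in the frame of nest above 0.0335 m), for 0.2 s.
2. the cell stands upright in the dish (horizontal distance between cell and dish below 0.024 m and z of cell in the frame of dish below 0.007 m and angle between cell's own z axis and vertical below 0.15 rad), for 0.2 s.
At the end, for the whole second after the job is handed in: The cell stands upright (within 0.15 rad) and at rest on the floor of the clear dish, within 24 mm of its centre, and the nest stays flat on the stand (resting on it, tilt under 0.06 rad, centre within 16 mm of the stand's), at rest (all of step 2 and contact force between nest and stand above 0.5 N and z of nest in the frame of stand between 0.026 and 0.048 m and horizontal distance between nest and stand below 0.016 m and angle between nest's own z axis and vertical below 0.06 rad and linear speed of each of cell, nest below 0.02 m/s); the robot touches nothing.
It fails at once if more than 45 N on the stand or its post (contact force between any of nest, cell and stand above 45 N).
It fails at once if the cell is banged down on the dish (over 40 N) (contact force between cell and dish above 40 N).
It fails at once if a bystander is moved more than 20 mm (distance of any of driver_blue, driver_red, tape_black from where it was at the start of the episode above 0.02 m).
It also fails if it takes over 72 s, if anything falls off the work surface, if the arm or the gripper's body presses on something with over 40 N, if the wrist force passes 120 N, or if a joint passes its speed limit or range.

### The arm

A 6-joint arm with a two-finger parallel gripper is mounted at the origin on a cart in front of the work surface, level with it; the furniture and walls round the work are solid. World frame = base frame: x ahead of the robot, y to its left, z up, the work surface at z = 0. Lengths are in m, angles in rad, forces in N, time in s.
With the tool pointing down it reaches from about 0.275 to 0.825 m from the base axis. Payload 5.2 kg.
Tool frame: the origin (TCP) lies at the very end of the fingers, on their centre line; the grasp point (between the pads) lies 19 mm behind it (manip.grasp_offset is the distance from the TCP to the grasp point, in m); z points along the fingers, y is the line along which they close (so a half turn about z gives the same grasp; the last joint's range is limited). The gripper opens to 93 mm and grips with 3 to 60 N. Pads are 15 mm wide; open, the fingers measure 128 mm over their backs; the gripper's body (75 mm by 188 mm) begins 65 mm behind the grasp point.
Start: joints at [1.135, 0.259, 1.535, -0, 1.348, -0.203], TCP at [0.127, 0.535, 0.219] pointing down, gripper open.
Joint ranges: [-3.14, 3.14], [-0.91, 2.08], [0.19, 2.58], [-1.22, 4.36], [0.22, 2.71], [-3.12, 3.12]. Speed limits (rad/s): [2.57, 2.57, 3.14, 3.14, 3.14, 3.14].

### API

Orientations are given as a unit quaternion [w, x, y, z].
In Python, from workcell import manip gives the robot as it stands.
- The arm moves only by the tool carry_out, never from a script. Its arguments are lists of equal length, an entry for each row: "offset": the shift along the tool's x, y, z in m, a list of three; "twist": the turn about the tool's z in rad; "gripper": the opening, from 0 (shut) to 1 (fully open). In form: {"offset": [[x, y, z], ...], "twist": [twist, ...], "gripper": [gripper, ...]}. A call has 1 to 5 rows; each row shifts and turns the commanded pose from where the row before left it, along the tool's axes as they then stand; what a row does not reach is not made up. A row lasts 1/10 s, in which the tool goes at most 50 mm and 8.59 degrees, less where a joint would pass 70% of its speed; a pose out of reach is approached as far as the arm can. A call is refused whole if a number of a shift passes 0.05 or a number of a turn 0.15, either way. A call with a gripper value outside its range is refused whole. The fingers move at their own pace and stop on an object; "squeeze" is the grip in N (left out, the last holds). Time passes only in rows, so rows that do not move let the fingers close. It gives the time, the measured TCP pose, the force, the opening and the grip force at its end, in the units of the state.
- manip.read_state(): the state, without advancing time (a new reading comes with each control period).
- manip.get_image(name): name is "scene" or "side" or "wrist"; returns the picture (420x560x3 uint8, blue, green, red); there is no depth.
- manip.camera_params(name): a dict with "K" (3x3 intrinsics, pixels), "pose" (4x4, takes a point from camera to world coordinates). Camera axes: x right, y down, z forward; pixel columns grow to the right and rows downward; lengths in m; the calibration is good to about 2 mm. A picture is of the moment at which its call begins: read the wrist's pose just before it. camera_params takes no time and is no camera call; for the wrist camera it gives the pose at the moment of the call.
- manip.sign_off(): hands the job in; it is judged then, once.
The state is a dict: "time_s": time; "qpos": joint angles; "qvel": joint speeds; "tau": joint torques, N m; "tool_pos": TCP position; "tcp_rot": TCP orientation; "wrist_force": force on the tool from outside, world axes, zero at the start; "moment": the same for the moment, N m; "gripper_width": finger opening in m; "finger_force": force on a finger pad.
Only numpy, scipy, OpenCV 4.12 (cv2) and the standard library are available. Lean on these libraries where they do the work, as an engineer would, in place of code of your own. Each camera call takes 0.05 s, during which the arm holds its last target. There are 200 camera calls.

## Working session

There is one attempt and no reset: what is moved stays moved. The work goes in short steps, Python scripts to look and compute and a tool call to move; the robot and the scene stay as the last step left them, time stands still between calls to the robot, and variables do not carry over. Pictures are saved under pics/ and viewed, at most 10 in all, crops included, and the job is handed in when it is done.

Besides the shell and the picture viewer there is one more tool, called after "Request:" by a JSON object that holds its "method" and its "body", one argument or row to a line. carry_out: Moves the arm, as the interface text tells. Its arguments: {"type":"object","properties":{"offset":{"type":"array"},"twist":{"type":"array"},"gripper":{"type":"array"},"squeeze":{"type":"number"}},"required":["offset","twist","gripper"]}

```bash
mkdir -p pics; ls; python3 - <<'E'
from workcell import manip
import cv2,numpy as np
for n in ("scene","side"):
    cv2.imwrite(f"pics/{n}0.png",manip.get_image(n))
    p=manip.camera_params(n);print(n,np.round(p["K"],1).tolist(),np.round(p["pose"],3).tolist())
s=manip.read_state();print(s)
E
```

```text
pics
scene [[400.9, 0.0, 281.7], [0.0, 400.9, 210.7], [0.0, 0.0, 1.0]] [[0.726, -0.486, 0.487, 0.17], [-0.688, -0.502, 0.525, -0.447], [-0.011, -0.716, -0.698, 0.666], [0.0, 0.0, 0.0, 1.0]]
side [[387.6, 0.0, 276.4], [0.0, 387.6, 210.2], [0.0, 0.0, 1.0]] [[0.915, -0.242, 0.324, 0.331], [-0.404, -0.537, 0.741, -0.636], [-0.006, -0.808, -0.589, 0.548], [0.0, 0.0, 0.0, 1.0]]
{'time_s': 0.1, 'qpos': array([ 1.13520185e+00,  2.59251042e-01,  1.53597640e+00, -2.74287875e-05,
        1.34799369e+00, -2.02784450e-01]), 'qvel': array([ 0.00048318, -0.00229746, -0.00352049, -0.00094641,  0.00169539,
       -0.00036869]), 'tau': array([ 1.62189051e-03, -4.38213050e+01, -2.84641814e+01,  7.20645720e-02,
        3.63385258e-02, -6.41364363e-05]), 'tool_pos': array([0.12665743, 0.53470924, 0.21791   ]), 'tcp_rot': array([-2.42808090e-04,  1.16139250e-01,  9.93232607e-01, -7.77307454e-04]), 'wrist_force': array([-0.76592577,  0.04013537,  0.37964875]), 'moment': array([-0.01792097,  0.01391642, -0.01778467]), 'finger_force': 0.0, 'gripper_width': 0.09309143168310337}
```

View pics/scene0.png

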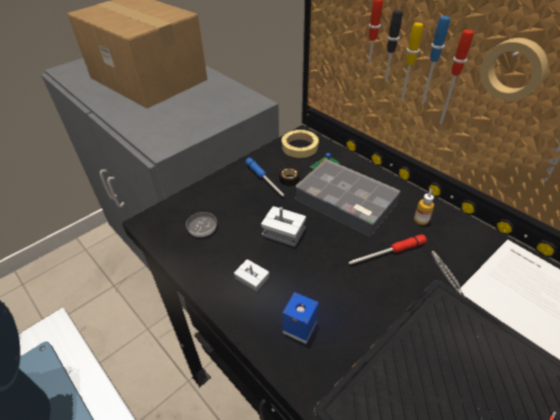

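View pics/side0.png

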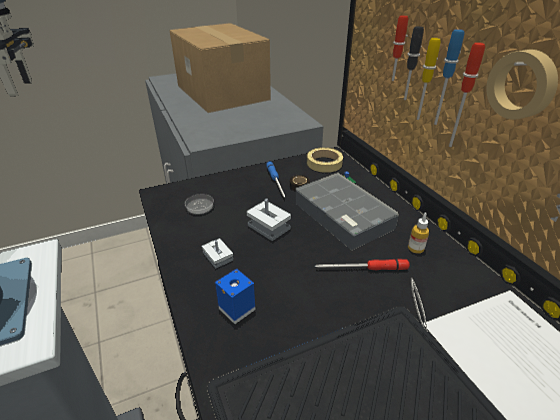

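Scene picture: blue nest at (300,315), the larger white stand at (284,222), a smaller white look-alike at (252,274), the clear dish at (202,224). The side view shows the nest at (236,293), the large stand at (269,216), the small one at (217,251) and the dish at (199,204). Candidates for the stand are (284,222) and (252,274); I choose the larger, (284,222). The nest is the only blue block, and the blue things at (265,175) and on the pegboard are screwdrivers.

```bash
cat > h.py <<'E'
import numpy as np,cv2
from workcell import manip
def ray(n,uv,P=None):
    p=P or manip.camera_params(n);T=np.array(p["pose"]);d=np.linalg.inv(p["K"])@[uv[0],uv[1],1]
    return T[:3,3],T[:3,:3]@d/np.linalg.norm(d)
def plane(n,uv,z,P=None):
    o,d=ray(n,uv,P);return o+d*(z-o[2])/d[2]
def tri(rs):
    A=sum(np.eye(3)-np.outer(d,d) for o,d in rs);b=sum((np.eye(3)-np.outer(d,d))@o for o,d in rs)
    x=np.linalg.solve(A,b);return x,max(np.linalg.norm((np.eye(3)-np.outer(d,d))@(x-o)) for o,d in rs)
E
python3 - <<'E'
from h import *
pr={"nest":((301,309),(235,283)),"tip":((280,209),(267,203)),"dish":((202,224),(199,204)),"small":((252,270),(217,246))}
for k,(a,b) in pr.items(): print(k,tri([ray("scene",a),ray("side",b)]),plane("scene",a,.03))
ims=[]
for n,(u,v),w in(("scene",(284,225),35),("side",(269,218),35),("scene",(300,318),35),("side",(236,295),35)):
    im=cv2.imread(f"pics/{n}0.png")[v-w:v+w,u-w:u+w];ims.append(cv2.resize(im,(300,300),interpolation=cv2.INTER_CUBIC))
cv2.imwrite("pics/crop0.png",np.vstack([np.hstack(ims[:2]),np.hstack(ims[2:])]))
E
```

```text
nest (array([ 0.44695502, -0.19411126,  0.06818556]), np.float64(0.0016724960639101115)) [ 0.46283019 -0.17893772  0.03      ]
tip (array([0.59443256, 0.01637953, 0.05685127]), np.float64(0.0008845388110324282)) [0.61424323 0.03748115 0.03      ]
dish (array([0.46669594, 0.13902409, 0.01148238]), np.float64(6.522908128517553e-05)) [0.45823357 0.1223821  0.03      ]
small (array([ 0.45572891, -0.05119621,  0.0328313 ]), np.float64(0.001125973124170713)) [ 0.45585052 -0.05016478  0.03      ]
```

View pics/crop0.png

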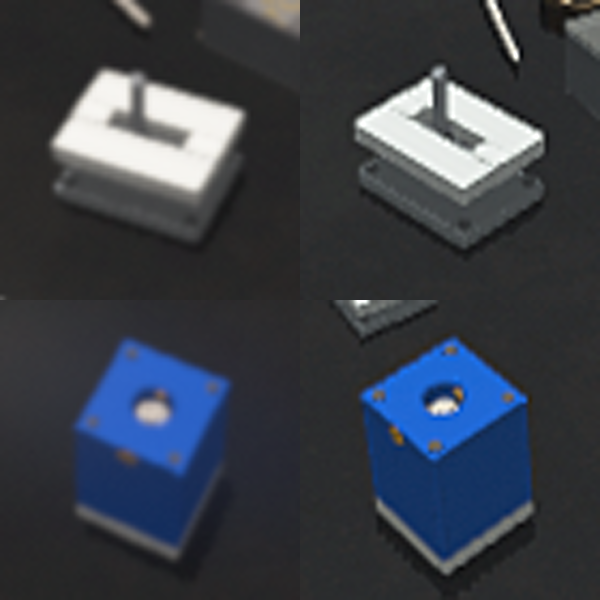

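The crop confirms the choice: a wide white head with a slot and an upright post, post tip near scene (281,207) and side (266,199), post near the far end of the slot. The nest is upright, with its bore and cell top visible.

```bash
python3 - <<'E'
from h import *
def c(n,org,p): return ray(n,(org[0]+p[0]*70/300,org[1]+p[1]*70/300))
def run(so,io,S,I):
    R=[]
    for a,b in zip(S,I):
        x,e=tri([c("scene",so,a),c("side",io,b)]);R.append(x);print(np.round(x*1e3,1),round(e*1e3,1))
    return np.array(R)
def sq(R):
    print("centre",R.mean(0).round(4))
    for i in range(4):
        d=R[(i+1)%4]-R[i];print("  edge",np.round(np.hypot(*d[:2])*1e3,1),np.degrees(np.arctan2(d[1],d[0])).round(1))
print("stand");R=run((249,190),(234,183),[(105,68),(245,105),(200,195),(55,145)],[(132,76),(243,135),(165,190),(56,125)]);sq(R)
print("tip, base");run((249,190),(234,183),[(137,75),(140,125)],[(138,68),(140,120)])
print("nest");R=run((265,283),(201,260),[(127,40),(230,80),(183,175),(77,125)],[(152,38),(227,98),(135,160),(62,97)]);sq(R)
print("bore");run((265,283),(201,260),[(153,105)],[(143,100)])
s=manip.read_state();print(s["tool_pos"])
E
```

```text
stand
[600.2  44.   43.8] 0.8
[632.8 -26.1  42.9] 1.5
[577.1 -50.9  40.5] 1.2
[549.   25.3  38.1] 0.4
centre [ 0.5898 -0.0019  0.0413]
  edge 77.3 -65.0
  edge 61.1 -156.0
  edge 81.3 110.2
  edge 54.5 20.0
tip, base
[587.3   4.7  76. ] 0.4
[585.4   0.6  46. ] 1.3
nest
[ 460.8 -164.1   69.7] 0.4
[ 477.2 -206.3   69.1] 0.1
[ 433.6 -222.4   69.3] 0.9
[ 419.  -178.    67.6] 0.1
centre [ 0.4477 -0.1927  0.0689]
  edge 45.3 -68.8
  edge 46.5 -159.8
  edge 46.7 108.2
  edge 44.1 18.4
bore
[ 447.5 -192.2   67.2] 0.0
[0.12665743 0.53470924 0.21791   ]
```

```bash
cat >> h.py <<'E'
def yaw():
    w,x,y,z=manip.read_state()["tcp_rot"];return np.arctan2(1-2*(x*x+z*z),2*(x*y-w*z))
def plan(target,ty=None,step=.05,p=None,y=None):
    "rows of at most step/0.15 rad towards target; tool y direction at yaw ty; shift taken along axes before the turn"
    s=manip.read_state();p=np.array(s["tool_pos"] if p is None else p);y=yaw() if y is None else y
    ty=y if ty is None else ty;t=(y-ty);d=np.array(target)-p
    n=int(max(np.ceil(np.linalg.norm(d)/step-1e-6),np.ceil(abs(t)/.149),1));i=0
    off=[];tw=[]
    for i in range(n):
        k=d/n;Y=np.array([np.cos(y),np.sin(y)]);X=np.array([-Y[1],Y[0]])*1.0
        X=np.array([-np.sin(y),np.cos(y)])
        off.append([round(float(k[:2]@X),4),round(float(k[:2]@Y),4),round(float(-k[2]),4)]);tw.append(round(t/n,4));y-=t/n
    print("at",p.round(4),"yaw",round(float(np.degrees(yaw())),2));
    for a in range(0,n,5): print(off[a:a+5],tw[a:a+5])
E
python3 - <<'E'
from h import *
p=manip.camera_params("wrist");print(np.round(p["pose"],3).tolist(),np.round(p["K"],1).tolist())
plan((0.57,0.0,0.25),np.radians(22))
E
```

```text
[[0.231, 0.929, 0.29, 0.046], [0.973, -0.22, -0.07, 0.555], [-0.001, 0.298, -0.955, 0.384], [0.0, 0.0, 0.0, 1.0]] [[303.3, 0.0, 281.9], [0.0, 303.3, 210.7], [0.0, 0.0, 1.0]]
at [0.1267 0.5347 0.2179] yaw 76.66
[[-0.0396, -0.0299, -0.0023], [-0.0416, -0.0271, -0.0023], [-0.0433, -0.0242, -0.0023], [-0.0449, -0.0212, -0.0023], [-0.0462, -0.0181, -0.0023]] [np.float64(0.0681), np.float64(0.0681), np.float64(0.0681), np.float64(0.0681), np.float64(0.0681)]
[[-0.0473, -0.0149, -0.0023], [-0.0482, -0.0116, -0.0023], [-0.0489, -0.0083, -0.0023], [-0.0494, -0.005, -0.0023], [-0.0496, -0.0016, -0.0023]] [np.float64(0.0681), np.float64(0.0681), np.float64(0.0681), np.float64(0.0681), np.float64(0.0681)]
[[-0.0496, 0.0018, -0.0023], [-0.0493, 0.0051, -0.0023], [-0.0489, 0.0085, -0.0023], [-0.0482, 0.0118, -0.0023]] [np.float64(0.0681), np.float64(0.0681), np.float64(0.0681), np.float64(0.0681)]
```

Request:
{"method": "carry_out", "body": {
  "offset": [
    [-0.0396,-0.0299,-0.002],
    [-0.0416,-0.027,-0.002],
    [-0.0433,-0.024,-0.002],
    [-0.0449,-0.021,-0.002],
    [-0.046,-0.018,-0.002]
  ],
  "twist": [0.068,0.068,0.068,0.068,0.068],
  "gripper": [1,1,1,1,1],
  "squeeze": 30
}}

```text
time_s: 0.6
tool_pos: [0.2859, 0.3431, 0.2285]
tcp_rot: [-0.0, 0.284, 0.959, -0.0]
wrist_force: [-0.7, -0.2, 0.0]
gripper_width: 0.093
finger_force: 0.0
```

Request:
{"method": "carry_out", "body": {
  "offset": [
    [-0.0473,-0.015,-0.002],
    [-0.048,-0.0116,-0.002],
    [-0.049,-0.008,-0.002],
    [-0.049,-0.005,-0.002],
    [-0.0495,-0.0016,-0.002]
  ],
  "twist": [0.068,0.068,0.068,0.068,0.068],
  "gripper": [1,1,1,1,1]
}}

```text
time_s: 1.1
tool_pos: [0.4443, 0.1528, 0.2386]
tcp_rot: [-0.0, 0.442, 0.897, 0.0]
wrist_force: [1.6, 0.6, -0.1]
gripper_width: 0.0929
finger_force: 0.0
```

Request:
{"method": "carry_out", "body": {
  "offset": [
    [-0.0495,0.002,-0.002],
    [-0.049,0.005,-0.002],
    [-0.049,0.0085,-0.002],
    [-0.048,0.012,-0.002],
    [0,0,0]
  ],
  "twist": [0.068,0.068,0.068,0.068,0],
  "gripper": [1,1,1,1,1]
}}

```text
time_s: 1.6
tool_pos: [0.5735, -0.0025, 0.2454]
tcp_rot: [0.001, 0.561, 0.828, -0.001]
wrist_force: [0.6, 0.1, -0.2]
gripper_width: 0.0933
finger_force: 0.0
```

```bash
cat >> h.py <<'E'
import pickle
def snap(name):
    P=manip.camera_params("wrist");im=manip.get_image("wrist");cv2.imwrite(f"pics/{name}.png",im);pickle.dump(P,open(f"pics/{name}.pkl","wb"))
E
python3 - <<'E'
from h import *
snap("w1");print(manip.read_state()["tool_pos"],np.degrees(yaw()),manip.read_state()["time_s"])
plan((0.4477,-0.1927,0.12),np.radians(20.5))
E
```

```text
[5.71507468e-01 7.59019573e-05 2.45322857e-01] 21.891091925013217 1.65
at [5.715e-01 1.000e-04 2.453e-01] yaw 21.89
[[-0.0221, -0.0311, 0.0209], [-0.0222, -0.031, 0.0209], [-0.0224, -0.0309, 0.0209], [-0.0225, -0.0309, 0.0209], [-0.0226, -0.0308, 0.0209]] [np.float64(0.004), np.float64(0.004), np.float64(0.004), np.float64(0.004), np.float64(0.004)]
[[-0.0227, -0.0307, 0.0209]] [np.float64(0.004)]
```

View pics/w1.png

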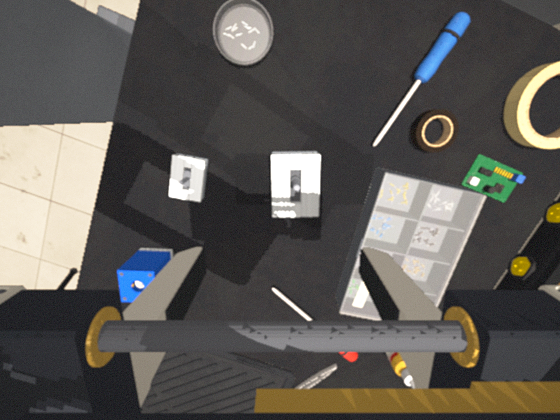

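The wrist view shows the stand head at about (296,185), the small look-alike at (188,178), the nest at (145,275) and the dish at (243,31). I'll measure the head edges and post in a crop.

```bash
python3 - <<'E'
from h import *
im=cv2.imread("pics/w1.png");P=pickle.load(open("pics/w1.pkl","rb"))
cv2.imwrite("pics/w1c.png",cv2.resize(im[140:235,255:340],None,fx=6,fy=6,interpolation=cv2.INTER_CUBIC))
g=im.min(2);m=(g>185).astype(np.uint8);m[:,:255]=0;m[:,340:]=0;m[:140]=0;m[235:]=0
c=max(cv2.findContours(m,0,2)[0],key=cv2.contourArea);print(cv2.boundingRect(c),cv2.minAreaRect(c))
q=cv2.boxPoints(cv2.minAreaRect(c))
W=np.array([plane("w",u,.041,P) for u in q]);print(W.round(4),W.mean(0))
# dish circle
d=cv2.HoughCircles(cv2.medianBlur(im[:90,190:300,1],3),cv2.HOUGH_GRADIENT,1,50,param1=80,param2=20,minRadius=22,maxRadius=40);print(d)
if d is not None: print(plane("w",d[0,0,:2]+[190,0],.012,P))
E
```

```text
(271, 152, 50, 46) ((295.5, 174.5), (45.0, 49.0), 90.0)
[[ 0.5461  0.0324  0.041 ]
 [ 0.6011  0.0543  0.041 ]
 [ 0.6239  0.0029  0.041 ]
 [ 0.5663 -0.0201  0.041 ]] [0.58435208 0.01735368 0.041     ]
[[[53.5 34.5 29.4]]]
[0.4676767  0.14359188 0.012     ]
```

View pics/w1c.png

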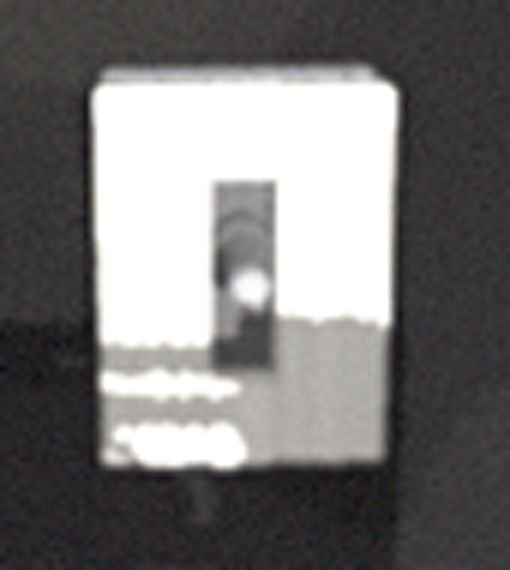

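```bash
python3 - <<'E'
from h import *
P=pickle.load(open("pics/w1.pkl","rb"))
f=lambda a:(255+(a[0]+.5)/6-.5,140+(a[1]+.5)/6-.5)
for z in (.038,.041,.044):
    W=np.array([plane("w",f(a),z,P) for a in [(95,85),(398,82),(387,465),(100,465)]])
    d=[W[(i+1)%4]-W[i] for i in range(4)]
    print(z,W.mean(0).round(4),[round(np.hypot(*k[:2])*1e3,1) for k in d],[round(np.degrees(np.arctan2(k[1],k[0])),1) for k in d])
    S=np.array([plane("w",f(a),z,P) for a in [(213,180),(277,180),(274,368),(213,370)]]);print(" slot",S.mean(0).round(4), "tip",plane("w",f((250,288)),z+.033,P).round(4))
# 3-view tip and slot/stand
print(tri([ray("w",f((250,288)),P),ray("scene",(281,207.8)),ray("side",(266.2,199.2))]))
o=(249,190);i=(234,183);k=70/300
print(tri([ray("w",f((387,465)),P),ray("scene",(o[0]+200*k,o[1]+195*k)),ray("side",(i[0]+165*k,i[1]+190*k))]))
print(tri([ray("w",f((398,82)),P),ray("scene",(o[0]+245*k,o[1]+105*k)),ray("side",(i[0]+243*k,i[1]+135*k))]))
print(tri([ray("w",f((100,465)),P),ray("scene",(o[0]+55*k,o[1]+145*k)),ray("side",(i[0]+56*k,i[1]+125*k))]))
E
```

```text
0.038 [0.5901 0.0035 0.038 ] [np.float64(61.6), np.float64(82.1), np.float64(62.2), np.float64(81.5)] [np.float64(22.3), np.float64(-67.7), np.float64(-158.3), np.float64(111.8)]
 slot [0.5896 0.0043 0.038 ] tip [0.5874 0.0089 0.071 ]
0.041 [0.5897 0.0041 0.041 ] [np.float64(61.1), np.float64(81.5), np.float64(61.7), np.float64(80.8)] [np.float64(22.3), np.float64(-67.7), np.float64(-158.3), np.float64(111.8)]
 slot [0.5892 0.0049 0.041 ] tip [0.587  0.0095 0.074 ]
0.044 [0.5893 0.0047 0.044 ] [np.float64(60.6), np.float64(80.8), np.float64(61.2), np.float64(80.2)] [np.float64(22.3), np.float64(-67.7), np.float64(-158.3), np.float64(111.8)]
 slot [0.5888 0.0055 0.044 ] tip [0.5866 0.0101 0.077 ]
(array([0.58854701, 0.00818961, 0.07190176]), np.float64(0.0015385656523780433))
(array([ 0.61101964, -0.02345781,  0.01013988]), np.float64(0.029660125871571883))
(array([ 0.64555553,  0.02675663, -0.00495626]), np.float64(0.04199925603782334))
(array([ 0.54396535, -0.01802404,  0.07826858]), np.float64(0.031698626602634755))
```

Request:
{"method": "carry_out", "body": {
  "offset": [
    [-0.022,-0.031,0.012],
    [-0.022,-0.031,0.012],
    [-0.0225,-0.031,0.012],
    [-0.0225,-0.031,0.012],
    [-0.0225,-0.031,0.012]
  ],
  "twist": [0.004,0.004,0.004,0.004,0.004],
  "gripper": [1,1,1,1,1]
}}

```text
time_s: 2.15
tool_pos: [0.466, -0.1574, 0.1862]
tcp_rot: [-0.0, 0.566, 0.825, 0.0]
wrist_force: [-0.1, 0.1, 1.0]
gripper_width: 0.0932
finger_force: 0.0
```

Request:
{"method": "carry_out", "body": {
  "offset": [
    [-0.0225,-0.031,0.012],
    [0,0,0],
    [0,0,0]
  ],
  "twist": [0.004,0,0],
  "gripper": [1,1,1]
}}

```text
time_s: 2.45
tool_pos: [0.446, -0.1894, 0.1745]
tcp_rot: [-0.001, 0.569, 0.823, 0.0]
wrist_force: [0.2, -0.1, -0.6]
gripper_width: 0.093
finger_force: 0.0
```

```bash
python3 - <<'E'
from h import *
snap("w2");s=manip.read_state();print(s["tool_pos"],np.degrees(yaw()),s["time_s"])
im=cv2.imread("pics/w2.png");P=pickle.load(open("pics/w2.pkl","rb"))
b=im[:,:,0].astype(int);m=((b>120)&(b-im[:,:,2]>60)).astype(np.uint8)
for c in cv2.findContours(m,0,2)[0]:
    if cv2.contourArea(c)>800:
        r=cv2.minAreaRect(c);print(r);W=np.array([plane("w",u,.068,P) for u in cv2.boxPoints(r)])
        d=[W[(i+1)%4]-W[i] for i in range(4)];print(W.mean(0).round(4),[round(np.hypot(*k[:2])*1e3,1) for k in d],[round(np.degrees(np.arctan2(k[1],k[0])),1) for k in d])
cv2.imwrite("pics/w2.png",im)
E
```

```text
[ 0.44666907 -0.18908006  0.1748835 ] 20.767514711091376 2.5
((282.7164306640625, 203.34727478027344), (51.17723083496094, 58.56459045410156), 2.6630005836486816)
[ 0.4453 -0.1836  0.068 ] [np.float64(56.9), np.float64(46.5), np.float64(57.1), np.float64(49.4)] [np.float64(106.7), np.float64(18.0), np.float64(-70.4), np.float64(-162.2)]
```

View pics/w2.png

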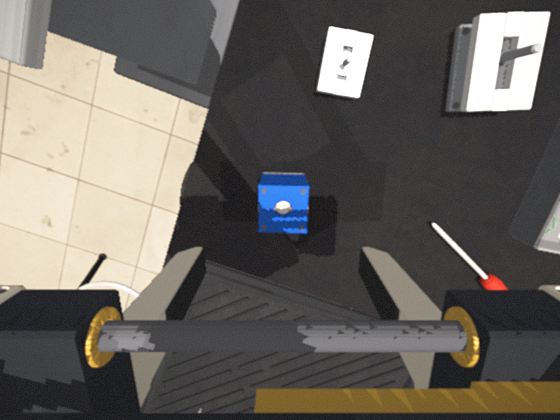

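The nest's top face spans rows 184–233 and columns 258–309, with the bore at (283,207). The stand's post is also visible again, tip near (537,47). I'll compute the nest centre and triangulate the tip across the two wrist views.

```bash
python3 - <<'E'
from h import *
P=pickle.load(open("pics/w2.pkl","rb"));P1=pickle.load(open("pics/w1.pkl","rb"))
im=cv2.imread("pics/w2.png")
cv2.imwrite("pics/w2c.png",np.hstack([cv2.resize(im[165:245,245:325],(400,400),interpolation=cv2.INTER_CUBIC),cv2.resize(im[5:115,445:555],(400,400),interpolation=cv2.INTER_CUBIC)]))
W=np.array([plane("w",u,.068,P) for u in [(258.5,184),(309,184),(310,233),(258,234)]])
d=[W[(i+1)%4]-W[i] for i in range(4)];print(W.mean(0).round(4),[round(np.hypot(*k[:2])*1e3,1) for k in d],[round(np.degrees(np.arctan2(k[1],k[0])),1) for k in d])
f=lambda a:(255+(a[0]+.5)/6-.5,140+(a[1]+.5)/6-.5)
print("tip",tri([ray("w",f((250,288)),P1),ray("w",(537,47),P)]))
E
```

```text
[ 0.4481 -0.1879  0.068 ] [np.float64(46.4), np.float64(48.2), np.float64(50.2), np.float64(49.2)] [np.float64(20.7), np.float64(-66.6), np.float64(-158.1), np.float64(108.8)]
tip (array([0.58684077, 0.00966325, 0.07426577]), np.float64(0.00014287687360576786))
```

View pics/w2c.png

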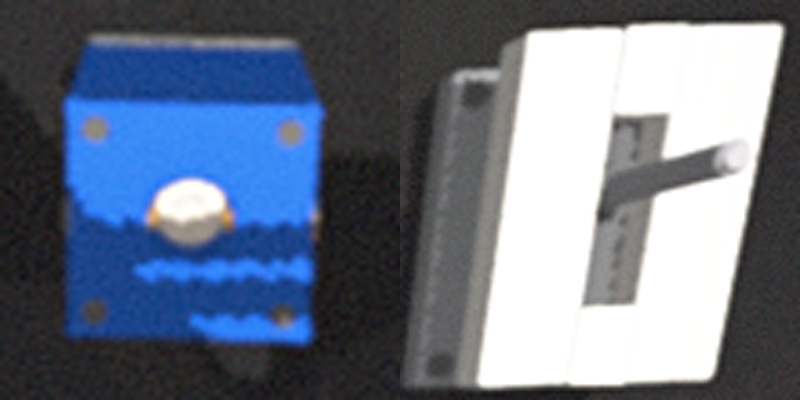

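```bash
python3 - <<'E'
from h import *
P=pickle.load(open("pics/w2.pkl","rb"));P1=pickle.load(open("pics/w1.pkl","rb"))
f=lambda a:(255+(a[0]+.5)/6-.5,140+(a[1]+.5)/6-.5)
g=lambda a:(445+(a[0]+.5)*.275-.5,5+(a[1]+.5)*.275-.5)
H=np.array([tri([ray("w",f(a),P1),ray("w",g(b),P)])[0] for a,b in zip([(95,85),(398,82),(387,465),(100,465)],[(127,32),(382,25),(318,380),(78,388)])])
print(H.round(4),"head",H.mean(0).round(4))
print("tip",tri([ray("w",f((250,288)),P1),ray("w",g((335,157)),P)]))
W=np.array([plane("w",(245+a/5,165+b/5),.068,P) for a,b in [(65,102),(320,105),(312,342),(66,337)]])
d=[W[(i+1)%4]-W[i] for i in range(4)];print("nest",W.mean(0).round(4),[round(np.hypot(*k[:2])*1e3,1) for k in d],[round(np.degrees(np.arctan2(k[1],k[0])),1) for k in d])
plan((.448,-.1895,.036),np.radians(20))
E
```

```text
[[ 0.5465  0.0298  0.04  ]
 [ 0.6032  0.0531  0.0388]
 [ 0.6332 -0.0217  0.0425]
 [ 0.5765 -0.0449  0.0419]] head [0.5899 0.0041 0.0408]
tip (array([0.58708244, 0.00942659, 0.07381461]), np.float64(8.614559655738723e-05))
nest [ 0.4476 -0.1886  0.068 ] [np.float64(46.9), np.float64(46.7), np.float64(47.5), np.float64(46.3)] [np.float64(20.0), np.float64(-69.7), np.float64(-160.6), np.float64(109.6)]
at [ 0.4467 -0.1891  0.1749] yaw 20.77
[[-0.0003, 0.0004, 0.0463], [-0.0003, 0.0004, 0.0463], [-0.0003, 0.0004, 0.0463]] [np.float64(0.0045), np.float64(0.0045), np.float64(0.0045)]
```

Request:
{"method": "carry_out", "body": {
  "offset": [
    [0.0,0.0005,0.046],
    [0.0,0.0005,0.046],
    [0,0,0.03],
    [0,0,0.017],
    [0,0,0]
  ],
  "twist": [0.013,0,0,0,0],
  "gripper": [1,1,1,1,1]
}}

```text
time_s: 3.0
tool_pos: [0.4469, -0.1872, 0.0338]
tcp_rot: [-0.002, 0.573, 0.82, 0.0]
wrist_force: [-1.3, 0.6, -0.0]
gripper_width: 0.0933
finger_force: 0.0
```

Request:
{"method": "carry_out", "body": {
  "offset": [
    [0,0,0],
    [0,0,0],
    [0,0,0],
    [0,0,0],
    [0,0,0]
  ],
  "twist": [0,0,0,0,0],
  "gripper": [0.4,0.4,0.4,0.4,0.4],
  "squeeze": 58
}}

```text
time_s: 3.5
tool_pos: [0.4479, -0.1902, 0.0363]
tcp_rot: [0.001, 0.574, 0.819, -0.0]
wrist_force: [-0.7, 0.9, -0.3]
gripper_width: 0.0578
finger_force: 0.0
```

Request:
{"method": "carry_out", "body": {
  "offset": [
    [0,0,0],
    [0,0,0],
    [0,0,0],
    [0,0,0],
    [0,0,0]
  ],
  "twist": [0,0,0,0,0],
  "gripper": [0.3,0.3,0.3,0.3,0.3]
}}

```text
time_s: 4.0
tool_pos: [0.4475, -0.1902, 0.0359]
tcp_rot: [0.0, 0.574, 0.819, -0.0]
wrist_force: [-1.9, -0.9, 5.0]
gripper_width: 0.0458
finger_force: 58.0
```

```bash
python3 - <<'E'
from h import *
s=manip.read_state();print(s["finger_force"],s["gripper_width"],s["wrist_force"])
plan((.448,-.189,.15),np.radians(22))
E
```

```text
57.968008518218994 0.04576669057627147 [-1.86887048 -0.94394195  5.02204783]
at [ 0.4475 -0.1902  0.0359] yaw 19.99
[[0.0003, 0.0003, -0.038], [0.0003, 0.0003, -0.038], [0.0003, 0.0003, -0.038]] [np.float64(-0.0117), np.float64(-0.0117), np.float64(-0.0117)]
```

Request:
{"method": "carry_out", "body": {
  "offset": [
    [0,0,-0.02],
    [0,0,-0.05],
    [0,0,-0.05],
    [0,0,0]
  ],
  "twist": [0,-0.0175,-0.0175,0],
  "gripper": [0.3,0.3,0.3,0.3]
}}

```text
time_s: 4.4
tool_pos: [0.4511, -0.1921, 0.1612]
tcp_rot: [0.006, 0.559, 0.829, -0.0]
wrist_force: [2.2, -0.3, -5.5]
gripper_width: 0.0454
finger_force: 58.0
```

```bash
python3 - <<'E'
from h import *
s=manip.read_state();print(s["finger_force"],s["gripper_width"],s["wrist_force"],s["moment"])
plan((.5876,.0080,.156),np.radians(22),.035)
E
```

```text
57.962812185287476 0.045403875188698053 [ 2.15727895 -0.33858029 -5.48349077] [-0.24538412 -0.09337739 -0.00129907]
at [ 0.4511 -0.1921  0.1612] yaw 22.04
[[0.0192, 0.0288, 0.0007], [0.0192, 0.0288, 0.0007], [0.0192, 0.0288, 0.0007], [0.0192, 0.0288, 0.0007], [0.0192, 0.0288, 0.0007]] [np.float64(0.0001), np.float64(0.0001), np.float64(0.0001), np.float64(0.0001), np.float64(0.0001)]
[[0.0192, 0.0288, 0.0007], [0.0192, 0.0288, 0.0007]] [np.float64(0.0001), np.float64(0.0001)]
```

Request:
{"method": "carry_out", "body": {
  "offset": [
    [0.0187,0.0292,0],
    [0.0187,0.0292,0],
    [0.0187,0.0292,0],
    [0.0187,0.0292,0],
    [0.0187,0.0292,0]
  ],
  "twist": [0,0,0,0,0],
  "gripper": [0.3,0.3,0.3,0.3,0.3]
}}

```text
time_s: 4.9
tool_pos: [0.5472, -0.0468, 0.1529]
tcp_rot: [-0.002, 0.559, 0.829, -0.001]
wrist_force: [-0.6, 0.1, -5.5]
gripper_width: 0.0457
finger_force: 58.0
```

Request:
{"method": "carry_out", "body": {
  "offset": [
    [0.0187,0.0292,0],
    [0.0187,0.0292,0],
    [0,0,0],
    [0,0,0],
    [0,0,0]
  ],
  "twist": [0,0,0,0,0],
  "gripper": [0.3,0.3,0.3,0.3,0.3]
}}

```text
time_s: 5.4
tool_pos: [0.5867, 0.0076, 0.1538]
tcp_rot: [-0.002, 0.559, 0.829, -0.001]
wrist_force: [-0.5, 0.4, -5.8]
gripper_width: 0.0457
finger_force: 58.0
```

```bash
python3 - <<'E'
from h import *
s=manip.read_state();print(s["wrist_force"],s["moment"],s["tool_pos"],s["time_s"])
snap("w3");a=manip.get_image("side");b=manip.get_image("scene")
plan((.5876,.0080,.119),np.radians(22))
c=lambda im,u,v,w:cv2.resize(im[v-w:v+w,u-w:u+w],(400,400),interpolation=cv2.INTER_CUBIC)
cv2.imwrite("pics/c3.png",np.hstack([c(a,267,195,45),c(b,282,200,45)]))
E
```

```text
[-0.46621397  0.43269501 -5.77503299] [-0.09484326  0.05484074 -0.04279076] [0.58666857 0.00759964 0.15384388] 5.4
at [0.5874 0.007  0.1552] yaw 21.92
[[0.0008, 0.0005, 0.0362]] [np.float64(-0.0014)]
```

View pics/c3.png

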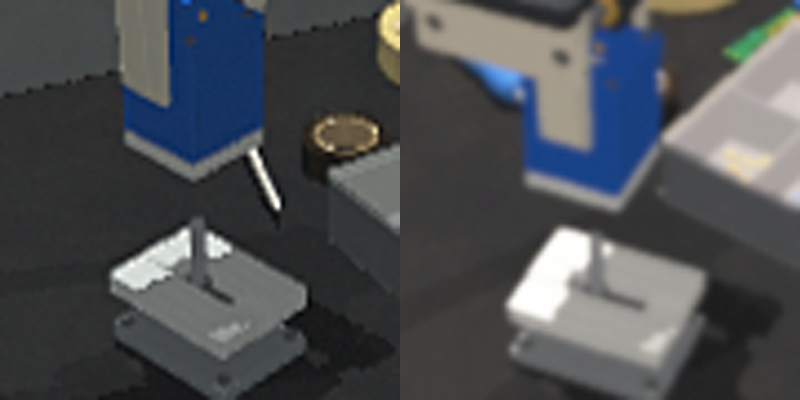

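The side and scene crops show the nest hanging level above the post. Comparing its bottom corners with the post tip in the same two views cancels the calibration error.

```bash
python3 - <<'E'
from h import *
k=90/400
A=lambda p:ray("side",(222+p[0]*k,150+p[1]*k));B=lambda p:ray("scene",(237+p[0]*k,155+p[1]*k))
T=lambda a,b:tri([A(a),B(b)])
l=T((125,142),(125,182));r=T((263,135),(258,150));f=T((195,180),(217,209));t=T((197,218),(197,228))
print(l,r,f,t)
c=(l[0]+r[0])/2;print("centre",c, "tip-centre",t[0]-c)
E
```

```text
(array([0.55807913, 0.02003   , 0.11751501]), np.float64(0.00047492057552012964)) (array([ 0.61536073, -0.00942423,  0.12212905]), np.float64(0.0017544241408717313)) (array([ 0.5767349 , -0.02128795,  0.11591545]), np.float64(0.0002667310298940137)) (array([0.58906362, 0.00624351, 0.07538599]), np.float64(0.0009806964276079474))
centre [0.58671993 0.00530289 0.11982203] tip-centre [ 0.00234369  0.00094063 -0.04443603]
```

Request:
{"method": "carry_out", "body": {
  "offset": [
    [0.0005,0.001,0.02],
    [0,0,0.018],
    [0,0,0.004],
    [0,0,0],
    [0,0,0]
  ],
  "twist": [0,0,0,0,0],
  "gripper": [0.3,0.3,0.3,0.3,0.3]
}}

```text
time_s: 6.05
tool_pos: [0.5894, 0.0083, 0.1146]
tcp_rot: [0.001, 0.559, 0.829, 0.0]
wrist_force: [0.6, -0.2, -5.7]
gripper_width: 0.0455
finger_force: 58.0
```

Request:
{"method": "carry_out", "body": {
  "offset": [
    [0,0,0.001],
    [0,0,0.001],
    [0,0,0.001],
    [0,0,0]
  ],
  "twist": [0,0,0,0],
  "gripper": [0.3,0.3,0.3,0.3]
}}

```text
time_s: 6.45
tool_pos: [0.5888, 0.0089, 0.1107]
tcp_rot: [0.0, 0.559, 0.829, 0.0]
wrist_force: [0.1, 0.6, -5.9]
gripper_width: 0.0461
finger_force: 58.0
```

Request:
{"method": "carry_out", "body": {
  "offset": [
    [0,0,0.001],
    [0,0,0.001],
    [0,0,0.0005],
    [0,0,0]
  ],
  "twist": [0,0,0,0],
  "gripper": [0.3,0.3,0.3,0.3]
}}

```text
time_s: 6.85
tool_pos: [0.5886, 0.0087, 0.108]
tcp_rot: [-0.0, 0.559, 0.829, -0.0]
wrist_force: [-1.1, -0.8, -6.1]
gripper_width: 0.0453
finger_force: 58.0
```

Request:
{"method": "carry_out", "body": {
  "offset": [
    [0,0,0.001],
    [0,0,0.001],
    [0,0,0.0005],
    [0,0,0]
  ],
  "twist": [0,0,0,0],
  "gripper": [0.3,0.3,0.3,0.3]
}}

```text
time_s: 7.25
tool_pos: [0.5886, 0.0086, 0.1055]
tcp_rot: [-0.0, 0.559, 0.829, -0.0]
wrist_force: [-1.7, -2.2, -5.9]
gripper_width: 0.0455
finger_force: 58.0
```

The underside is now about 4 mm below the tip with only a small side load, so the post is in the hole. I'll ease off that side load and continue.

Request:
{"method": "carry_out", "body": {
  "offset": [
    [-0.0005,-0.0007,0.0005],
    [0,0,0.001],
    [0,0,0.0005],
    [0,0,0]
  ],
  "twist": [0,0,0,0],
  "gripper": [0.3,0.3,0.3,0.3]
}}

```text
time_s: 7.65
tool_pos: [0.5885, 0.0083, 0.1036]
tcp_rot: [0.0, 0.559, 0.829, 0.0]
wrist_force: [-1.0, -0.6, -5.8]
gripper_width: 0.0458
finger_force: 58.0
```

Request:
{"method": "carry_out", "body": {
  "offset": [
    [0,0,0.001],
    [0,0,0.001],
    [0,0,0.0005],
    [0,0,0]
  ],
  "twist": [0,0,0,0],
  "gripper": [0.3,0.3,0.3,0.3]
}}

```text
time_s: 8.05
tool_pos: [0.5886, 0.0081, 0.1019]
tcp_rot: [0.0, 0.559, 0.829, 0.0]
wrist_force: [-1.9, 0.9, 1.0]
gripper_width: 0.046
finger_force: 58.0
```

Request:
{"method": "carry_out", "body": {
  "offset": [
    [0,0,0.001],
    [0,0,0.001],
    [0,0,0.001],
    [0,0,0]
  ],
  "twist": [0,0,0,0],
  "gripper": [0.3,0.3,0.3,0.3]
}}

```text
time_s: 8.45
tool_pos: [0.5886, 0.0081, 0.0987]
tcp_rot: [0.0, 0.559, 0.829, 0.0]
wrist_force: [-2.2, 0.0, 3.0]
gripper_width: 0.0459
finger_force: 58.0
```

Request:
{"method": "carry_out", "body": {
  "offset": [
    [0,0,0.001],
    [0,0,0.001],
    [0,0,0.001],
    [0,0,0.001],
    [0,0,0]
  ],
  "twist": [0,0,0,0,0],
  "gripper": [0.3,0.3,0.3,0.3,0.3]
}}

```text
time_s: 8.95
tool_pos: [0.5887, 0.0081, 0.0945]
tcp_rot: [0.0, 0.559, 0.829, 0.0]
wrist_force: [-2.2, 1.2, 3.7]
gripper_width: 0.0456
finger_force: 58.0
```

Request:
{"method": "carry_out", "body": {
  "offset": [
    [0,0,0.0015],
    [0,0,0.0015],
    [0,0,0.0015],
    [0,0,0.0015],
    [0,0,0.0015]
  ],
  "twist": [0,0,0,0,0],
  "gripper": [0.3,0.3,0.3,0.3,0.3]
}}

```text
time_s: 9.45
tool_pos: [0.5886, 0.0081, 0.087]
tcp_rot: [0.0, 0.559, 0.829, 0.0]
wrist_force: [-2.0, 0.7, 5.4]
gripper_width: 0.046
finger_force: 58.0
```

Request:
{"method": "carry_out", "body": {
  "offset": [
    [0,0,0.0015],
    [0,0,0.0015],
    [0,0,0.0015],
    [0,0,0.001],
    [0,0,0]
  ],
  "twist": [0,0,0,0,0],
  "gripper": [0.3,0.3,0.3,0.3,0.3]
}}

```text
time_s: 9.95
tool_pos: [0.5886, 0.0081, 0.0813]
tcp_rot: [0.0, 0.559, 0.829, 0.0]
wrist_force: [-1.3, -0.4, 3.9]
gripper_width: 0.0455
finger_force: 58.0
```

Request:
{"method": "carry_out", "body": {
  "offset": [
    [0,0,0.001],
    [0,0,0.001],
    [0,0,0.001],
    [0,0,0]
  ],
  "twist": [0,0,0,0],
  "gripper": [0.3,0.3,0.3,0.3]
}}

```text
time_s: 10.35
tool_pos: [0.5886, 0.0081, 0.0782]
tcp_rot: [0.0, 0.559, 0.829, 0.0]
wrist_force: [-1.4, 0.9, 3.5]
gripper_width: 0.0455
finger_force: 58.0
```

Request:
{"method": "carry_out", "body": {
  "offset": [
    [0,0,0.0005],
    [0,0,0.0005],
    [0,0,0.0005],
    [0,0,0]
  ],
  "twist": [0,0,0,0],
  "gripper": [0.3,0.3,0.3,0.3]
}}

```text
time_s: 10.75
tool_pos: [0.5886, 0.0081, 0.0771]
tcp_rot: [0.0, 0.559, 0.829, 0.0]
wrist_force: [-2.5, 1.3, 6.0]
gripper_width: 0.0458
finger_force: 58.0
```

Request:
{"method": "carry_out", "body": {
  "offset": [
    [0,0,0.0005],
    [0,0,0.0005],
    [0,0,0]
  ],
  "twist": [0,0,0],
  "gripper": [0.3,0.3,0.3]
}}

```text
time_s: 11.05
tool_pos: [0.5886, 0.0081, 0.0771]
tcp_rot: [0.001, 0.559, 0.829, 0.0]
wrist_force: [-4.8, 1.6, 12.2]
gripper_width: 0.0456
finger_force: 58.0
```

Request:
{"method": "carry_out", "body": {
  "offset": [
    [0,0,0.0005],
    [0,0,0.0005],
    [0,0,0],
    [0,0,0]
  ],
  "twist": [0,0,0,0],
  "gripper": [0.3,0.3,0.3,0.3]
}}

```text
time_s: 11.45
tool_pos: [0.5886, 0.0081, 0.0771]
tcp_rot: [0.001, 0.559, 0.829, 0.0]
wrist_force: [-6.5, 1.9, 19.2]
gripper_width: 0.0457
finger_force: 58.0
```

```bash
python3 - <<'E'
from h import *
s=manip.read_state();print(s["wrist_force"],s["moment"],s["tool_pos"],s["time_s"])
a=manip.get_image("side");b=manip.get_image("scene")
c=lambda im,u,v,w:cv2.resize(im[v-w:v+w,u-w:u+w],(400,400),interpolation=cv2.INTER_CUBIC)
cv2.imwrite("pics/c4.png",np.hstack([c(a,267,195,45),c(b,282,200,45)]))
E
```

```text
[-6.50660737  1.89590128 19.15384571] [ 0.23021728  1.5039667  -0.02824651] [0.58864568 0.00812021 0.0770524 ] 11.45
```

View pics/c4.png

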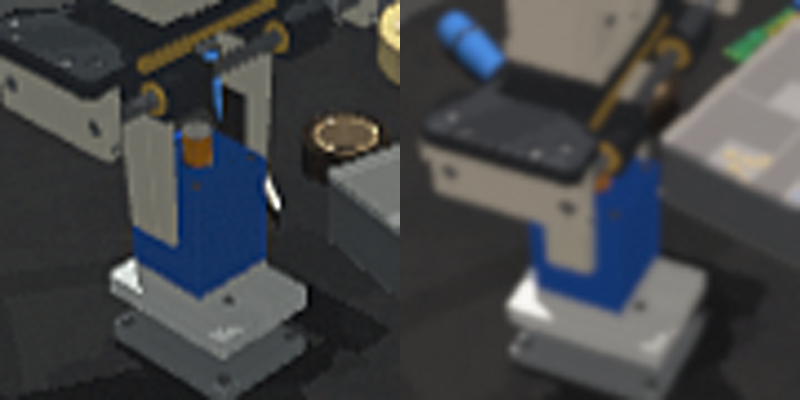

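The side crop shows the orange cell standing proud of the rim at (197,145) and the nest flat on the stand. I'll unload, release and rise.

Request:
{"method": "carry_out", "body": {
  "offset": [
    [0,0,-0.001],
    [0,0,-0.001],
    [0,0,0],
    [0,0,0],
    [0,0,0]
  ],
  "twist": [0,0,0,0,0],
  "gripper": [0.3,0.3,0.3,0.65,0.8]
}}

```text
time_s: 12.05
tool_pos: [0.5884, 0.0079, 0.0762]
tcp_rot: [0.0, 0.559, 0.829, -0.0]
wrist_force: [0.3, 0.4, 0.7]
gripper_width: 0.0571
finger_force: 0.0
```

Request:
{"method": "carry_out", "body": {
  "offset": [
    [0,0,0],
    [0,0,0],
    [0,0,-0.02],
    [0,0,-0.04],
    [0,0,-0.03]
  ],
  "twist": [0,0,0,0,0],
  "gripper": [0.8,0.8,0.8,0.8,0.8]
}}

```text
time_s: 12.55
tool_pos: [0.5886, 0.008, 0.168]
tcp_rot: [0.0, 0.559, 0.829, 0.0]
wrist_force: [0.9, 0.8, 0.1]
gripper_width: 0.0743
finger_force: 0.0
```

Request:
{"method": "carry_out", "body": {
  "offset": [
    [0,0,-0.03],
    [0,0,0],
    [0,0,0]
  ],
  "twist": [0,0,0],
  "gripper": [0.8,0.8,0.8]
}}

```text
time_s: 12.85
tool_pos: [0.5886, 0.008, 0.1969]
tcp_rot: [0.001, 0.559, 0.829, 0.0]
wrist_force: [0.8, 0.0, -0.9]
gripper_width: 0.0745
finger_force: 0.0
```

```bash
python3 - <<'E'
from h import *
snap("w4");s=manip.read_state();print(s["wrist_force"],s["tool_pos"],np.degrees(yaw()),s["time_s"])
im=cv2.imread("pics/w4.png");cv2.imwrite("pics/w4c.png",cv2.resize(im[120:270,190:390],None,fx=4,fy=4,interpolation=cv2.INTER_CUBIC))
E
```

```text
[-0.02565989 -0.47918391 -1.02977003] [0.58787113 0.00811631 0.19575199] 21.999252521489208 12.9
```

View pics/w4c.png

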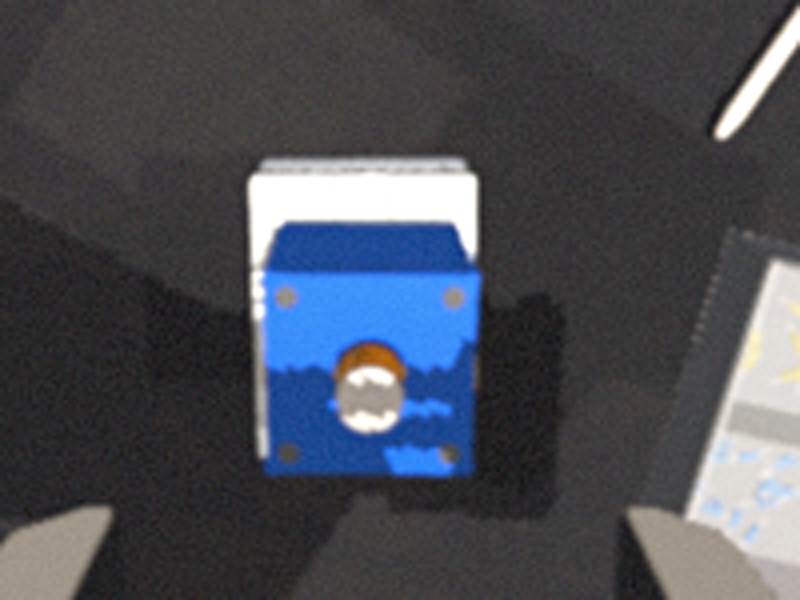

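The cell stands proud in the nest, which is flat on the stand. The cell's top centre is at crop (369,398), i.e. wrist pixel (281.9,219.1). That was my tenth picture, so from here on I use numbers only.

```bash
python3 - <<'E'
from h import *
P=pickle.load(open("pics/w4.pkl","rb"))
c=plane("w",(281.9,219.1),.127,P);print("cell",c)
W=np.array([plane("w",(190+a/4,120+b/4),.109,P) for a,b in [(265,268),(481,270),(472,475),(264,475)]]);print("nest",W.mean(0))
t=plane("w",(281.9,219.1),.127,P);plan((c[0],c[1],.135))
# cell top height from side view: bright/orange
im=manip.get_image("side");hsv=cv2.cvtColor(im,cv2.COLOR_BGR2HSV);m=cv2.inRange(hsv,(5,150,80),(20,255,255));m[:150]=0;m[230:]=0;m[:,:230]=0;m[:,310:]=0
ys,xs=np.nonzero(m);print(len(xs),xs.mean(),ys.min(),ys.max())
# dish: w1 circle in two views
b=cv2.HoughCircles(cv2.medianBlur(im[170:240,160:240,1],3),cv2.HOUGH_GRADIENT,1,50,param1=80,param2=12,minRadius=8,maxRadius=20);print(b)
E
```

```text
cell [0.58805131 0.0113008  0.127     ]
nest [0.58908666 0.01049581 0.109     ]
at [0.5879 0.0081 0.1958] yaw 22.0
[[0.0014, 0.0007, 0.0304], [0.0014, 0.0007, 0.0304]] [np.float64(0.0), np.float64(0.0)]
29 266.1034482758621 181 186
[[[43.5 32.5  9.6]]]
```

Request:
{"method": "carry_out", "body": {
  "offset": [
    [0.0025,0.0003,0.03],
    [0,0,0.03],
    [0,0,0.018],
    [0,0,0.006],
    [0,0,0]
  ],
  "twist": [0,0,0,0,0],
  "gripper": [0.8,0.8,0.7,0.6,0.6],
  "squeeze": 15
}}

```text
time_s: 13.45
tool_pos: [0.5865, 0.0107, 0.1107]
tcp_rot: [-0.002, 0.559, 0.829, -0.001]
wrist_force: [-0.1, 0.4, 0.1]
gripper_width: 0.0573
finger_force: 0.0
```

Request:
{"method": "carry_out", "body": {
  "offset": [
    [0,0,0],
    [0,0,0],
    [0,0,0],
    [0,0,0],
    [0,0,0]
  ],
  "twist": [0,0,0,0,0],
  "gripper": [0.35,0.35,0.25,0.25,0.25]
}}

```text
time_s: 13.95
tool_pos: [0.5879, 0.0105, 0.1131]
tcp_rot: [0.0, 0.559, 0.829, 0.0]
wrist_force: [-0.1, 0.6, 0.2]
gripper_width: 0.0243
finger_force: 0.0
```

Request:
{"method": "carry_out", "body": {
  "offset": [
    [0,0,0.001],
    [0,0,0.001],
    [0,0,0],
    [0,0,0],
    [0,0,0]
  ],
  "twist": [0,0,0,0,0],
  "gripper": [0.25,0.2,0.05,0.05,0.05]
}}

```text
time_s: 14.45
tool_pos: [0.5876, 0.0106, 0.1105]
tcp_rot: [-0.0, 0.559, 0.829, -0.0]
wrist_force: [-0.3, -0.1, -0.4]
gripper_width: 0.0132
finger_force: 15.0
```

Request:
{"method": "carry_out", "body": {
  "offset": [
    [0,0,0],
    [0,0,0],
    [0,0,0]
  ],
  "twist": [0,0,0],
  "gripper": [0.05,0.05,0.05]
}}

```text
time_s: 14.75
tool_pos: [0.5877, 0.0105, 0.1106]
tcp_rot: [-0.0, 0.559, 0.829, -0.0]
wrist_force: [-0.1, 0.7, -0.8]
gripper_width: 0.0136
finger_force: 15.0
```

Request:
{"method": "carry_out", "body": {
  "offset": [
    [0,0,-0.001],
    [0,0,-0.0015],
    [0,0,-0.002],
    [0,0,-0.002],
    [0,0,-0.002]
  ],
  "twist": [0,0,0,0,0],
  "gripper": [0.05,0.05,0.05,0.05,0.05]
}}

```text
time_s: 15.25
tool_pos: [0.5878, 0.0105, 0.1194]
tcp_rot: [0.0, 0.559, 0.829, 0.0]
wrist_force: [0.7, -0.6, -1.2]
gripper_width: 0.0132
finger_force: 15.0
```

Request:
{"method": "carry_out", "body": {
  "offset": [
    [0,0,-0.002],
    [0,0,-0.0025],
    [0,0,-0.003],
    [0,0,-0.003],
    [0,0,-0.003]
  ],
  "twist": [0,0,0,0,0],
  "gripper": [0.05,0.05,0.05,0.05,0.05]
}}

```text
time_s: 15.75
tool_pos: [0.5877, 0.0105, 0.1329]
tcp_rot: [0.0, 0.559, 0.829, 0.0]
wrist_force: [0.6, 0.8, -1.7]
gripper_width: 0.0134
finger_force: 15.0
```

Request:
{"method": "carry_out", "body": {
  "offset": [
    [0,0,-0.003],
    [0,0,-0.003],
    [0,0,-0.003],
    [0,0,-0.003],
    [0,0,-0.003]
  ],
  "twist": [0,0,0,0,0],
  "gripper": [0.05,0.05,0.05,0.05,0.05]
}}

```text
time_s: 16.25
tool_pos: [0.5878, 0.0105, 0.1481]
tcp_rot: [0.0, 0.559, 0.829, 0.0]
wrist_force: [-0.3, -0.1, -0.1]
gripper_width: 0.0135
finger_force: 15.0
```

Request:
{"method": "carry_out", "body": {
  "offset": [
    [0,0,-0.004],
    [0,0,-0.01],
    [0,0,-0.015],
    [0,0,-0.015],
    [0,0,0]
  ],
  "twist": [0,0,0,0,0],
  "gripper": [0.05,0.05,0.05,0.05,0.05]
}}

```text
time_s: 16.75
tool_pos: [0.5893, 0.0103, 0.1946]
tcp_rot: [0.002, 0.559, 0.829, 0.001]
wrist_force: [-0.3, -0.4, 0.0]
gripper_width: 0.0132
finger_force: 15.0
```

```bash
python3 - <<'E'
from h import *
s=manip.read_state();print(s["wrist_force"],s["tool_pos"],np.degrees(yaw()),s["time_s"])
# dish: blobs brighter than the bench near it, in each view
P1=pickle.load(open("pics/w1.pkl","rb"));w=cv2.imread("pics/w1.png")
ctr=[]
for n,im,(u,v),r in(("w",w,(243,31),40),("scene",cv2.imread("pics/scene0.png"),(202,224),26),("side",cv2.imread("pics/side0.png"),(199,204),24)):
    y0=max(v-r,0);g=im[y0:v+r,u-r:u+r].mean(2);t=cv2.GaussianBlur(g.astype(np.uint8),(5,5),0)
    th,m=cv2.threshold(t,0,255,cv2.THRESH_OTSU);c=max(cv2.findContours(m,0,2)[0],key=cv2.contourArea)
    e=cv2.fitEllipse(cv2.convexHull(c));print(n,th,(e[0][0]+u-r,e[0][1]+y0),e[1]);ctr.append((e[0][0]+u-r,e[0][1]+y0))
print(plane("w",ctr[0],.012,P1),plane("scene",ctr[1],.01),plane("side",ctr[2],.01))
print(tri([ray("w",ctr[0],P1),ray("scene",ctr[1]),ray("side",ctr[2])]))
# is the cell in the fingers? orange pixels side view
im=manip.get_image("side");hsv=cv2.cvtColor(im,cv2.COLOR_BGR2HSV);m=cv2.inRange(hsv,(5,150,60),(20,255,255));m[:100]=0;m[230:]=0;m[:,:230]=0;m[:,300:]=0
n,l,st,ce=cv2.connectedComponentsWithStats(m);print(st[1:],ce[1:].round(0))
plan((.467,.141,.165))
E
```

```text
[-0.27580221 -0.35182695  0.03700572] [0.58926326 0.01028967 0.19455219] 22.00505817379401 16.75
w 127.0 (244.24760055541992, 34.20569610595703) (52.52372741699219, 59.21316909790039)
scene 76.0 (201.67727088928223, 225.5724639892578) (20.58329200744629, 29.628620147705078)
side 79.0 (199.0968837738037, 205.24205589294434) (15.716541290283203, 28.61797332763672)
[0.46838593 0.14420251 0.012     ] [0.46389178 0.13674137 0.01      ] [0.4660093  0.13605461 0.01      ]
(array([0.46728956, 0.14502242, 0.00281472]), np.float64(0.0014248492106517035))
[[266 144   4   8  25]
 [258 190   1   1   1]] [[267. 147.]
 [258. 190.]]
at [0.5886 0.0104 0.1931] yaw 22.0
[[0.0417, -0.0159, 0.007], [0.0417, -0.0159, 0.007], [0.0417, -0.0159, 0.007], [0.0417, -0.0159, 0.007]] [np.float64(0.0), np.float64(0.0), np.float64(0.0), np.float64(0.0)]
```

Request:
{"method": "carry_out", "body": {
  "offset": [
    [0.0415,-0.016,0],
    [0.0415,-0.016,0.015],
    [0.0415,-0.016,0.025],
    [0.0415,-0.016,0.025],
    [0,0,0]
  ],
  "twist": [0,0,0,0,0],
  "gripper": [0.05,0.05,0.05,0.05,0.05]
}}

```text
time_s: 17.3
tool_pos: [0.4596, 0.1419, 0.1236]
tcp_rot: [-0.005, 0.558, 0.83, -0.003]
wrist_force: [-1.2, -0.5, -1.2]
gripper_width: 0.0137
finger_force: 15.0
```

Request:
{"method": "carry_out", "body": {
  "offset": [
    [0,0,0],
    [0,0,0]
  ],
  "twist": [0,0],
  "gripper": [0.05,0.05]
}}

```text
time_s: 17.5
tool_pos: [0.4689, 0.1387, 0.1282]
tcp_rot: [0.001, 0.559, 0.829, 0.0]
wrist_force: [0.1, 0.6, -1.5]
gripper_width: 0.0133
finger_force: 15.0
```

```bash
python3 - <<'E'
from h import *
snap("w5");s=manip.read_state();print(s["tool_pos"],s["time_s"],s["gripper_width"])
P=pickle.load(open("pics/w5.pkl","rb"));im=cv2.imread("pics/w5.png")
K=np.array(P["K"]);T=np.linalg.inv(P["pose"]);q=K@(T@[.467,.140,.012,1])[:3];u,v=(q[:2]/q[2]).astype(int);print("expected",u,v)
g=cv2.medianBlur(im[:,:,1],5)
r=cv2.HoughCircles(g,cv2.HOUGH_GRADIENT,1,60,param1=60,param2=25,minRadius=25,maxRadius=60);print(r)
for c in ([] if r is None else r[0]): print(plane("w",c[:2],.012,P).round(4))
sub=cv2.GaussianBlur(im[v-60:v+60,u-60:u+60],(5,5),0).mean(2).astype(np.uint8);print(sub[::6,::6])
E
```

```text
[0.46916965 0.13847519 0.12837723] 17.55 0.01340171417727338
expected 279 204
[[[281.5 199.5  36.3]
  [498.5 302.5  28.6]]]
[0.4666 0.1457 0.012 ]
[0.7272 0.1264 0.012 ]
[[ 64  67  66  69  68  69  69  67  68  66  64  59  58  58  56  58  57  57
   57  58]
 [ 67  66  66  68  68  67  68  68  68  68  64  62  62  57  59  59  57  59
   57  59]
 [ 65  69  67  67  69  67  68  70  70  68  66  64  65  58  58  63  58  57
   59  58]
 [ 65  66  66  64  67  68  67  68  67  66  68  64  60  57  54  55  59  59
   58  57]
 [ 61  60  61  66  68  67  66  70 134 163 164 164 168 123  55  56  58  58
   59  57]
 [ 57  56  58  57  58  60  79 149 179 181 181 181 182 173 154  66  58  56
   59  59]
 [ 55  56  57  58  57  64 138 177 179 179 179 179 179 180 178 140  58  58
   58  58]
 [ 55  56  56  56  56 125 168 177 177 177 181 178 178 176 176 149 114  58
   57  59]
 [ 57  58  58  60  66 120 174 175 178 189 175 228 193 174 174 168 130  57
   57  56]
 [ 55  53  55  57  65 114 175 212 199 212 188 176 177 211 174 169 116  56
   56  59]
 [ 39  33  33  34  45 107 170 172 172 172 173 173 173 172 172 161 116  53
   47  43]
 [ 32  33  33  35  40 115 156 172 173 172 167 171 164 172 172 135 120  34
   35  33]
 [ 34  33  34  33  40  97 106 165 171 172 172 170 170 170 155  93  57  33
   34  34]
 [ 35  33  34  33  35  34 116 105 155 167 169 169 164 146  95 107  40  34
   33  32]
 [ 35  34  35  34  33  34  33 108 101 104 117 112  98 113 109  60  60  34
   32  34]
 [ 34  35  35  36  34  36  35  34  44  86  56  50  75  61  60  60  60  34
   33  34]
 [ 41  41  41  44  43  42  38  36  37  34  37  26  34  60  60  61  59  36
   34  34]
 [ 42  43  42  44  43  42  42  73  79  31  28  28  33  92  79  60  59  33
   36  35]
 [ 44  42  43  43  40 113 146 148 124  35  72  72  36 133 148 147 109  35
   35  33]
 [ 42  42  44  43  87 148 148 148 104  82  79  86  82 113 148 147 147  80
   34  34]]
```

Request:
{"method": "carry_out", "body": {
  "offset": [
    [0.004,-0.0006,0.02],
    [0,0,0.03],
    [0,0,0.02],
    [0,0,0.01],
    [0,0,0]
  ],
  "twist": [0,0,0,0,0],
  "gripper": [0.05,0.05,0.05,0.05,0.05]
}}

```text
time_s: 18.05
tool_pos: [0.4656, 0.1419, 0.0469]
tcp_rot: [-0.001, 0.56, 0.829, -0.001]
wrist_force: [-0.9, -0.8, -0.1]
gripper_width: 0.0132
finger_force: 15.0
```

Request:
{"method": "carry_out", "body": {
  "offset": [
    [0,0,0.003],
    [0,0,0.002],
    [0,0,0.002],
    [0,0,0.001],
    [0,0,0]
  ],
  "twist": [0,0,0,0,0],
  "gripper": [0.05,0.05,0.05,0.05,0.05]
}}

```text
time_s: 18.55
tool_pos: [0.4654, 0.1427, 0.0398]
tcp_rot: [0.0, 0.559, 0.829, 0.0]
wrist_force: [0.4, 0.2, -0.6]
gripper_width: 0.0135
finger_force: 15.0
```

Request:
{"method": "carry_out", "body": {
  "offset": [
    [0,0,0.001],
    [0,0,0.001],
    [0,0,0.001],
    [0,0,0]
  ],
  "twist": [0,0,0,0],
  "gripper": [0.05,0.05,0.05,0.05]
}}

```text
time_s: 18.95
tool_pos: [0.4652, 0.1427, 0.0365]
tcp_rot: [-0.0, 0.559, 0.829, -0.0]
wrist_force: [0.3, 0.6, -0.2]
gripper_width: 0.0131
finger_force: 15.0
```

Request:
{"method": "carry_out", "body": {
  "offset": [
    [0,0,0.0005],
    [0,0,0.0005],
    [0,0,0]
  ],
  "twist": [0,0,0],
  "gripper": [0.05,0.05,0.05]
}}

```text
time_s: 19.25
tool_pos: [0.4654, 0.1427, 0.0357]
tcp_rot: [0.0, 0.559, 0.829, 0.0]
wrist_force: [-0.2, -0.1, 0.7]
gripper_width: 0.0137
finger_force: 15.0
```

Request:
{"method": "carry_out", "body": {
  "offset": [
    [0,0,0.0005],
    [0,0,0.0005],
    [0,0,0]
  ],
  "twist": [0,0,0],
  "gripper": [0.05,0.05,0.05]
}}

```text
time_s: 19.55
tool_pos: [0.4657, 0.1426, 0.0356]
tcp_rot: [0.0, 0.559, 0.829, 0.0]
wrist_force: [-1.8, 0.3, 8.5]
gripper_width: 0.0137
finger_force: 15.0
```

Contact came at the expected height. I'll unload, open and rise.

Request:
{"method": "carry_out", "body": {
  "offset": [
    [0,0,-0.0008],
    [0,0,0],
    [0,0,0],
    [0,0,0],
    [0,0,0]
  ],
  "twist": [0,0,0,0,0],
  "gripper": [0.05,0.05,0.25,0.4,0.4]
}}

```text
time_s: 20.05
tool_pos: [0.4652, 0.1426, 0.0352]
tcp_rot: [-0.0, 0.559, 0.829, -0.0]
wrist_force: [-0.2, -0.5, -0.4]
gripper_width: 0.033
finger_force: 0.0
```

Request:
{"method": "carry_out", "body": {
  "offset": [
    [0,0,0],
    [0,0,-0.02],
    [0,0,-0.04],
    [0,0,-0.04],
    [0,0,-0.03]
  ],
  "twist": [0,0,0,0,0],
  "gripper": [0.4,0.4,0.4,0.4,0.4]
}}

```text
time_s: 20.55
tool_pos: [0.4658, 0.1427, 0.1677]
tcp_rot: [0.001, 0.559, 0.829, 0.001]
wrist_force: [0.2, -0.1, -0.8]
gripper_width: 0.037
finger_force: 0.0
```

Request:
{"method": "carry_out", "body": {
  "offset": [
    [0,0,0],
    [0,0,0],
    [0,0,0]
  ],
  "twist": [0,0,0],
  "gripper": [0.4,0.4,0.4]
}}

```text
time_s: 20.85
tool_pos: [0.4643, 0.1426, 0.1641]
tcp_rot: [-0.001, 0.559, 0.829, -0.001]
wrist_force: [0.9, 0.1, -1.1]
gripper_width: 0.0373
finger_force: 0.0
```

```bash
python3 - <<'E'
from h import *
s=manip.read_state();print(s["tool_pos"],s["wrist_force"],s["time_s"])
R=[]
for n in("scene","side"):
    im=manip.get_image(n);hsv=cv2.cvtColor(im,cv2.COLOR_BGR2HSV);p=manip.camera_params(n)
    q=np.array(p["K"])@(np.linalg.inv(p["pose"])@[.466,.142,.03,1])[:3];u,v=(q[:2]/q[2]).astype(int)
    m=cv2.inRange(hsv,(5,130,50),(22,255,255));k=np.zeros_like(m);k[v-35:v+35,u-35:u+35]=m[v-35:v+35,u-35:u+35]
    ys,xs=np.nonzero(k);print(n,"expect",u,v,len(xs),[xs.min(),xs.max(),ys.min(),ys.max()] if len(xs) else "")
    t,b=(np.median(xs[ys<=ys.min()+1]),ys.min()),(np.median(xs[ys>=ys.max()-1]),ys.max());R.append((ray(n,t),ray(n,b)))
    hb=cv2.inRange(hsv,(100,150,60),(130,255,255));q=np.array(p["K"])@(np.linalg.inv(p["pose"])@[.5885,.0085,.075,1])[:3];u,v=(q[:2]/q[2]).astype(int)
    c=np.argwhere(hb[v-30:v+30,u-30:u+30]);print(" nest blue centroid-expected",(c.mean(0)-30).round(1))
for i in (0,1): print(tri([R[0][i],R[1][i]]))
E
```

```text
[0.46429805 0.1425534  0.16407941] [ 0.93741788  0.13947939 -1.05443087] 20.85
scene expect 199 217 23 [np.int64(198), np.int64(202), np.int64(215), np.int64(220)]
 nest blue centroid-expected [-1.7  0.2]
side expect 197 197 27 [np.int64(195), np.int64(200), np.int64(192), np.int64(197)]
 nest blue centroid-expected [-3.5  1.8]
(array([0.46598719, 0.13293489, 0.04789203]), np.float64(0.0021744552209120244))
(array([0.46412939, 0.1338394 , 0.03336307]), np.float64(0.002550544045908472))
```

The orange band is vertical between z 0.033 and 0.048 in both views, about 3 mm from the dish centre, and the nest is still in place. I'm handing in.

```bash
python3 -c "
from workcell import manip
print(manip.sign_off())"
```

```text
the job is handed in; nothing more can be done
None
```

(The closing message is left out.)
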